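# Mirror the highlighter row to the other side of the notebook

## Robot

A 6-joint arm with a two-finger parallel gripper is mounted at the origin on a cart in front of the work surface, level with it; the furniture and walls round the work are solid. World frame = base frame: x ahead of the robot, y to its left, z up, the work surface at z = 0. Lengths are in m, angles in rad, forces in N, time in s.
With the tool pointing down it reaches from about 0.275 to 0.85 m from the base axis. Payload 19 kg.
Tool frame: the origin (TCP) lies at the very end of the fingers, on their centre line; the grasp point (between the pads) lies 19 mm behind it (env.grasp_offset is the distance from the TCP to the grasp point, in m); z points along the fingers, y is the line along which they close (so a half turn about z gives the same grasp; the last joint's range is limited). The gripper opens to 85 mm and grips with 20 to 120 N. Pads are 22 mm wide; open, the fingers measure 114 mm over their backs; the gripper's body (76 mm by 85 mm) begins 54 mm behind the grasp point. The pads swing forward as they close: fully open they stand 13 mm farther back than shut.
Start: joints at [1.169, 0.15, 1.437, -0, 1.554, -0.134], TCP at [0.152, 0.554, 0.231] pointing down, gripper open.
Joint ranges: [-2.8, 2.8], [-0.68, 2.1], [0.12, 2.68], [-1.39, 4.53], [0.16, 2.79], [-2.81, 2.81]. Speed limits (rad/s): [1.89, 1.89, 2.22, 3.01, 3.01, 3.01].

## Interface

Orientations are given as a unit quaternion [w, x, y, z].
In Python, from rig import env, cams, finish_job, models gives the robot as it stands.
- The arm moves only by the tool servo_tool, never from a script. Its argument "motion" is a list of rows, each an object of numbers: "gripper": the opening, from -1 (shut) to 1 (fully open); "dx", "dy", "dz": the shift along the tool's x, y, z in mm; "roll": the turn about the tool's z in degrees. In form: [{"gripper": .., "dx": .., "dy": .., "dz": .., "roll": ..}, ...]. A call has 1 to 20 rows; each row is the pose to reach, as a shift and turn from the pose commanded when the call began, along the tool's axes at that moment; what a row does not reach only later rows make up. A row lasts 1/12 s, in which the tool goes at most 41.7 mm and 7.16 degrees, less where a joint would pass 70% of its speed; a pose out of reach is approached as far as the arm can. A call with a gripper value outside its range is refused whole. The fingers move at their own pace and stop on an object; the grip force is fixed at half the most. Time passes only in rows, so rows that repeat a pose let the fingers close. It gives the time, the measured TCP pose, the force, the opening and the grip force at its end, in the units of the state.
- env.sense(): the state, without advancing time (a new reading comes with each control period).
- cams.get_image(name): name is "scene" or "top"; returns the picture (480x640x3 uint8, blue, green, red); there is no depth.
- cams.camera_model(name): a dict with "mtx" (3x3 intrinsics, pixels), "T" (4x4, takes a point from camera to world coordinates). Camera axes: x right, y up, looking along -z (the intrinsics and any distortion apply to the point x, -y, -z); pixel columns grow to the right and rows downward; lengths in m; the calibration is good to about 2 mm. A picture is of the moment at which its call begins. camera_model takes no time and is no camera call.
- finish_job(): hands the job in; it is judged then, once.
Trained networks look in the newest picture that a camera, given by its name, has taken for a name from the list of things; names that differ only in an ending like _2 or _b are one class to them, and where a whole thing is asked for, a point or a joint stands for the part that bears it (a point fixed in the world has none). Each returns a list of dicts, best first, with "score" (0 to 1); they miss things now and then, are a little off and sometimes report something else, mostly with a low value. They report only what shows in the picture. A call takes as long as a camera call. They do not tell look-alikes from the thing itself.
- models.search_frame(thing, camera): "at" ([x, y, z] in m, in world coordinates, good to about 4 mm: the middle of the surface that is visible of it).
The state is a dict: "t": time; "q": joint angles; "joint_vel": joint speeds; "tau": joint torques, N m; "ee_pos": TCP position; "tcp_rot": TCP orientation; "contact_force": force on the tool from outside, world axes, zero at the start; "torque": the same for the moment, N m; "gripper_width": finger opening in m; "gripper_force": force on a finger pad.
Only numpy, scipy, OpenCV 4.12 (cv2) and the standard library are available. Lean on these libraries where they do the work, as an engineer would, in place of code of your own. Each camera call takes 0.05 s, during which the arm holds its last target. There are 200 camera calls.

## Task

I am changing over to my other hand: please move the four highlighters from their pen rest to the empty pen rest on the other side of the notebook, in mirrored order, so that the colour that now lies nearest the notebook lies nearest it again, then the second, the third, and the outermost outermost. Lay each one centred across both combs, down in its own notch; the caps may point either way.

Things in the scene. Friction and masses are not known exactly. Their poses are not given: they have to be found in the camera images.
- marker_yellow: yellow capped highlighter, nearly round, 14 mm wide, 12 mm high, 130 mm long, 11 to 23 g. Origin: underside at mid length, 6 mm below its centre line; y is its long axis, z up. Starts in one of the full rack's notches, underside 20 mm above the desk; which notch varies; neighbouring pens lie 40 mm apart between centres. (Other highlighters, loose at the back left of the desk, are not meant.)
- marker_green: green capped highlighter, nearly round, 14 mm wide, 12 mm high, 130 mm long, 11 to 23 g. Origin: underside at mid length, 6 mm below its centre line; y is its long axis, z up. Starts in one of the full rack's notches, underside 20 mm above the desk; which notch varies; neighbouring pens lie 40 mm apart between centres. (Other highlighters, loose at the back left of the desk, are not meant.)
- marker_pink: pink capped highlighter, nearly round, 14 mm wide, 12 mm high, 130 mm long, 11 to 23 g. Origin: underside at mid length, 6 mm below its centre line; y is its long axis, z up. Starts in one of the full rack's notches, underside 20 mm above the desk; which notch varies; neighbouring pens lie 40 mm apart between centres. (Other highlighters, loose at the back left of the desk, are not meant.)
- marker_blue: blue capped highlighter, nearly round, 14 mm wide, 12 mm high, 130 mm long, 11 to 23 g. Origin: underside at mid length, 6 mm below its centre line; y is its long axis, z up. Starts in one of the full rack's notches, underside 20 mm above the desk; which notch varies; neighbouring pens lie 40 mm apart between centres. (Other highlighters, loose at the back left of the desk, are not meant.)
- full_rack: Dark wooden pen rest, 112 (x) x 176 (y) x 33 mm, fixed, left or right of the notebook; the highlighters start in it. Origin: centre of underside, on the desk; x along the pens, y along the row, z up. On a base board (top at 8 mm) stand two 8 mm thick combs along y at x = -40 and +40 mm, 72 mm free between them. Each has 4 notches, at y = -60, -20, 20, 60 mm. A pen lies along x across both combs.
- empty_rack: Twin of the full rack, same size and axes, fixed on the notebook's other side, empty at the start; turned nearly the same way (within 6 degrees). Notches of both: centred at y = -60, -20, 20, 60 mm, floor 20 mm above the desk and 15.5 mm wide, flaring to a 29 mm mouth at the tooth tops, 33 mm above the desk.
- notebook: closed dark notebook, 178 (x) x 132 (y) x 12 mm, fixed flat on the desk between the two racks, a pen and an eraser lying on it (up to 25 mm above the desk). Origin: centre of its underside; x points away from the robot, y to the robot's left.
There are look-alikes about, which are no part of the job. Several things have the shape of the marker_blue; the one meant has the colours described above.

How it is judged:
At the end, for the whole second after the job is handed in: Each highlighter lies still in the other rack, in the notch that mirrors (across the notebook) the one it started in: within 9 mm of that notch along the row, down on its floor, level within 4 degrees, along the rack's x within 7 degrees, its middle within 15 mm of x = 0 (((y of empty_rack in the frame of full_rack above 0 m and y of marker_yellow in the frame of empty_rack between -0.069 and -0.051 m and distance of marker_yellow from where it was at the start of the episode between 0.2125 and 0.2535 m) or (y of empty_rack in the frame of full_rack above 0 m and y of marker_yellow in the frame of empty_rack between -0.029 and -0.011 m and distance of marker_yellow from where it was at the start of the episode between 0.2925 and 0.3335 m) or (y of empty_rack in the frame of full_rack above 0 m and y of marker_yellow in the frame of empty_rack between 0.011 and 0.029 m and distance of marker_yellow from where it was at the start of the episode between 0.3725 and 0.4135 m) or (y of empty_rack in the frame of full_rack above 0 m and y of marker_yellow in the frame of empty_rack between 0.051 and 0.069 m and distance of marker_yellow from where it was at the start of the episode between 0.4525 and 0.4935 m) or (y of empty_rack in the frame of full_rack below 0 m and y of marker_yellow in the frame of empty_rack between -0.069 and -0.051 m and distance of marker_yellow from where it was at the start of the episode between 0.4525 and 0.4935 m) or (y of empty_rack in the frame of full_rack below 0 m and y of marker_yellow in the frame of empty_rack between -0.029 and -0.011 m and distance of marker_yellow from where it was at the start of the episode between 0.3725 and 0.4135 m) or (y of empty_rack in the frame of full_rack below 0 m and y of marker_yellow in the frame of empty_rack between 0.011 and 0.029 m and distance of marker_yellow from where it was at the start of the episode between 0.2925 and 0.3335 m) or (y of empty_rack in the frame of full_rack below 0 m and y of marker_yellow in the frame of empty_rack between 0.051 and 0.069 m and distance of marker_yellow from where it was at the start of the episode between 0.2125 and 0.2535 m)) and x of marker_yellow in the frame of empty_rack between -0.015 and 0.015 m and z of marker_yellow in the frame of empty_rack between 0.015 and 0.036 m and angle between the y axis of each of marker_yellow, marker_green, marker_pink, marker_blue and the x axis of empty_rack, either way round below 0.12 rad and angle between marker_yellow's own y axis and vertical between 1.5008 and 1.6408 rad and linear speed of each of marker_yellow, marker_green, marker_pink, marker_blue below 0.02 m/s and ((y of empty_rack in the frame of full_rack above 0 m and y of marker_green in the frame of empty_rack between -0.069 and -0.051 m and distance of marker_green from where it was at the start of the episode between 0.2125 and 0.2535 m) or (y of empty_rack in the frame of full_rack above 0 m and y of marker_green in the frame of empty_rack between -0.029 and -0.011 m and distance of marker_green from where it was at the start of the episode between 0.2925 and 0.3335 m) or (y of empty_rack in the frame of full_rack above 0 m and y of marker_green in the frame of empty_rack between 0.011 and 0.029 m and distance of marker_green from where it was at the start of the episode between 0.3725 and 0.4135 m) or (y of empty_rack in the frame of full_rack above 0 m and y of marker_green in the frame of empty_rack between 0.051 and 0.069 m and distance of marker_green from where it was at the start of the episode between 0.4525 and 0.4935 m) or (y of empty_rack in the frame of full_rack below 0 m and y of marker_green in the frame of empty_rack between -0.069 and -0.051 m and distance of marker_green from where it was at the start of the episode between 0.4525 and 0.4935 m) or (y of empty_rack in the frame of full_rack below 0 m and y of marker_green in the frame of empty_rack between -0.029 and -0.011 m and distance of marker_green from where it was at the start of the episode between 0.3725 and 0.4135 m) or (y of empty_rack in the frame of full_rack below 0 m and y of marker_green in the frame of empty_rack between 0.011 and 0.029 m and distance of marker_green from where it was at the start of the episode between 0.2925 and 0.3335 m) or (y of empty_rack in the frame of full_rack below 0 m and y of marker_green in the frame of empty_rack between 0.051 and 0.069 m and distance of marker_green from where it was at the start of the episode between 0.2125 and 0.2535 m)) and x of marker_green in the frame of empty_rack between -0.015 and 0.015 m and z of marker_green in the frame of empty_rack between 0.015 and 0.036 m and angle between marker_green's own y axis and vertical between 1.5008 and 1.6408 rad and ((y of empty_rack in the frame of full_rack above 0 m and y of marker_pink in the frame of empty_rack between -0.069 and -0.051 m and distance of marker_pink from where it was at the start of the episode between 0.2125 and 0.2535 m) or (y of empty_rack in the frame of full_rack above 0 m and y of marker_pink in the frame of empty_rack between -0.029 and -0.011 m and distance of marker_pink from where it was at the start of the episode between 0.2925 and 0.3335 m) or (y of empty_rack in the frame of full_rack above 0 m and y of marker_pink in the frame of empty_rack between 0.011 and 0.029 m and distance of marker_pink from where it was at the start of the episode between 0.3725 and 0.4135 m) or (y of empty_rack in the frame of full_rack above 0 m and y of marker_pink in the frame of empty_rack between 0.051 and 0.069 m and distance of marker_pink from where it was at the start of the episode between 0.4525 and 0.4935 m) or (y of empty_rack in the frame of full_rack below 0 m and y of marker_pink in the frame of empty_rack between -0.069 and -0.051 m and distance of marker_pink from where it was at the start of the episode between 0.4525 and 0.4935 m) or (y of empty_rack in the frame of full_rack below 0 m and y of marker_pink in the frame of empty_rack between -0.029 and -0.011 m and distance of marker_pink from where it was at the start of the episode between 0.3725 and 0.4135 m) or (y of empty_rack in the frame of full_rack below 0 m and y of marker_pink in the frame of empty_rack between 0.011 and 0.029 m and distance of marker_pink from where it was at the start of the episode between 0.2925 and 0.3335 m) or (y of empty_rack in the frame of full_rack below 0 m and y of marker_pink in the frame of empty_rack between 0.051 and 0.069 m and distance of marker_pink from where it was at the start of the episode between 0.2125 and 0.2535 m)) and x of marker_pink in the frame of empty_rack between -0.015 and 0.015 m and z of marker_pink in the frame of empty_rack between 0.015 and 0.036 m and angle between marker_pink's own y axis and vertical between 1.5008 and 1.6408 rad and ((y of empty_rack in the frame of full_rack above 0 m and y of marker_blue in the frame of empty_rack between -0.069 and -0.051 m and distance of marker_blue from where it was at the start of the episode between 0.2125 and 0.2535 m) or (y of empty_rack in the frame of full_rack above 0 m and y of marker_blue in the frame of empty_rack between -0.029 and -0.011 m and distance of marker_blue from where it was at the start of the episode between 0.2925 and 0.3335 m) or (y of empty_rack in the frame of full_rack above 0 m and y of marker_blue in the frame of empty_rack between 0.011 and 0.029 m and distance of marker_blue from where it was at the start of the episode between 0.3725 and 0.4135 m) or (y of empty_rack in the frame of full_rack above 0 m and y of marker_blue in the frame of empty_rack between 0.051 and 0.069 m and distance of marker_blue from where it was at the start of the episode between 0.4525 and 0.4935 m) or (y of empty_rack in the frame of full_rack below 0 m and y of marker_blue in the frame of empty_rack between -0.069 and -0.051 m and distance of marker_blue from where it was at the start of the episode between 0.4525 and 0.4935 m) or (y of empty_rack in the frame of full_rack below 0 m and y of marker_blue in the frame of empty_rack between -0.029 and -0.011 m and distance of marker_blue from where it was at the start of the episode between 0.3725 and 0.4135 m) or (y of empty_rack in the frame of full_rack below 0 m and y of marker_blue in the frame of empty_rack between 0.011 and 0.029 m and distance of marker_blue from where it was at the start of the episode between 0.2925 and 0.3335 m) or (y of empty_rack in the frame of full_rack below 0 m and y of marker_blue in the frame of empty_rack between 0.051 and 0.069 m and distance of marker_blue from where it was at the start of the episode between 0.2125 and 0.2535 m)) and x of marker_blue in the frame of empty_rack between -0.015 and 0.015 m and z of marker_blue in the frame of empty_rack between 0.015 and 0.036 m and angle between marker_blue's own y axis and vertical between 1.5008 and 1.6408 rad); the robot touches nothing.
It also fails if it takes over 83 s, if anything falls off the work surface, if the arm or the gripper's body presses on something with over 40 N, if the wrist force passes 120 N, or if a joint passes its speed limit or range.

## Working session

There is one attempt and no reset: what is moved stays moved. The work goes in short steps, Python scripts to look and compute and a tool call to move; the robot and the scene stay as the last step left them, time stands still between calls to the robot, and variables do not carry over. Pictures are saved under pics/ and viewed, at most 14 in all, crops included, and the job is handed in when it is done.

Besides the shell and the picture viewer there is one more tool, called after ">>>" as a command line: name --argument value ..., lists and objects as JSON in quotes. servo_tool: Moves the arm, as the interface text tells. Its arguments: {"type":"object","properties":{"motion":{"type":"array","items":{"type":"object","properties":{"gripper":{"type":"number"},"dx":{"type":"number"},"dy":{"type":"number"},"dz":{"type":"number"},"roll":{"type":"number"}}}}},"required":["motion"]}

```bash
mkdir -p pics; ls
python3 - <<'E'
from rig import env,cams,models
import cv2,numpy as np
for n in("top","scene"):
    im=cams.get_image(n);cv2.imwrite(f"pics/{n}0.png",im)
    m=cams.camera_model(n);print(n,np.round(m["mtx"],1).tolist(),np.round(m["T"],4).tolist(),[k for k in m])
s=env.sense();print(s["t"],s["ee_pos"],s["tcp_rot"],s["gripper_width"],env.grasp_offset)
E
```

```text
pics
top [[512.3, 0.0, 320.4], [0.0, 512.3, 235.4], [0.0, 0.0, 1.0]] [[0.0073, 0.9783, -0.2071, 0.3451], [-1.0, 0.0084, 0.0044, 0.2075], [0.0061, 0.2071, 0.9783, 0.919], [0.0, 0.0, 0.0, 1.0]] ['mtx', 'T']
scene [[482.8, 0.0, 315.1], [0.0, 482.8, 235.1], [0.0, 0.0, 1.0]] [[-0.911, 0.2654, -0.3156, 0.2514], [-0.4123, -0.5855, 0.698, 0.7846], [0.0004, 0.766, 0.6428, 0.5904], [0.0, 0.0, 0.0, 1.0]] ['mtx', 'T']
0.1 [0.15208238 0.55430177 0.23074667] [-1.52274249e-04  1.33509897e-01  9.91047325e-01 -5.31860787e-04] 0.08507657051362123 0.0187
```

View pics/top0.png

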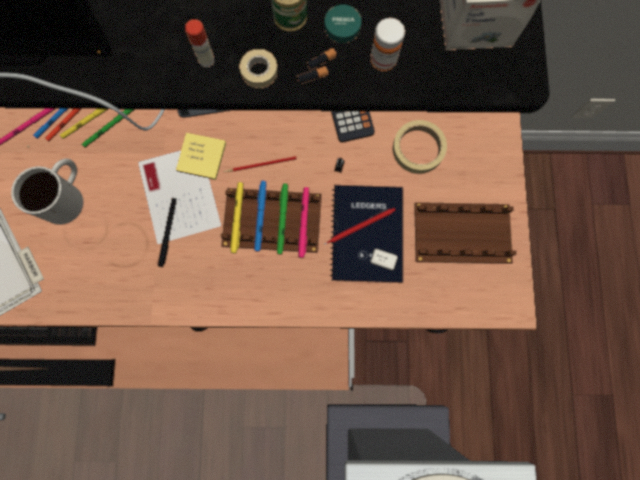

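View pics/scene0.png

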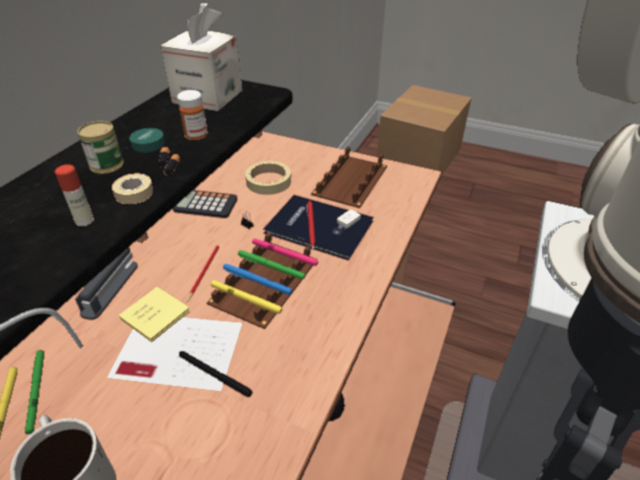

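The top view shows, from the left, yellow, blue, green and pink pens at cols 237, 261, 283 and 304 (rows 185–255). The notebook is at cols 332–404 and the empty rack at cols 415–513, rows 203–263. The scene view agrees. Next I'll measure the pen axes and the empty rack.

```bash
cat > h.py <<'E'
import numpy as np,cv2
from rig import env,cams,models
def ray(n,uv,z):
    m=cams.camera_model(n);T=m["T"];uv=np.atleast_2d(uv).astype(float)
    d=np.c_[uv,np.ones(len(uv))]@np.linalg.inv(m["mtx"]).T*[1,-1,-1]
    d=d@T[:3,:3].T;o=T[:3,3];return (o+d*((z-o[2])/d[:,2:]))[:,:2]
def proj(n,p):
    m=cams.camera_model(n);T=m["T"];c=(np.atleast_2d(p)-T[:3,3])@T[:3,:3]*[1,-1,-1]
    q=c@m["mtx"].T;return q[:,:2]/q[:,2:]
HUE=dict(yellow=(22,34),green=(45,80),pink=(160,176),blue=(98,120))
def pens(n,im,box,z=.026):
    x0,y0,x1,y1=box;h=cv2.cvtColor(im[y0:y1,x0:x1],cv2.COLOR_BGR2HSV);out={}
    for k,(a,b) in HUE.items():
        mk=cv2.inRange(h,(a,120,70),(b,255,255));c,l,s,_=cv2.connectedComponentsWithStats(mk)
        if c<2:continue
        i=1+s[1:,4].argmax();v,u=np.where(l==i);P=ray(n,np.c_[u+x0,v+y0],z)
        (cx,cy),wh,ang=cv2.minAreaRect((P*1e4).astype(np.float32))
        mu=P.mean(0);d=np.linalg.svd(P-mu,full_matrices=False)[2][0];d*=np.sign(d[0]);t=(P-mu)@d
        c=mu+d*(t.max()+t.min())/2
        out[k]=(c,np.degrees(np.arctan2(d[1],d[0])),np.ptp(t),len(u))
    return out
E
python3 - <<'E'
from h import *
T=cv2.imread("pics/top0.png");S=cv2.imread("pics/scene0.png")
for n,im,b in(("top",T,(215,175,325,265)),("scene",S,(200,225,325,325))):
    for k,v in pens(n,im,b).items():print(n,k,np.round(v[0],4),round(v[1],2),round(v[2],4),v[3])
for n in("top","scene"):
  cams.get_image(n)
  for t in("full_rack","empty_rack","notebook"):
    print(n,t,[(round(r["score"],2),np.round(r["at"],4).tolist()) for r in models.search_frame(t,n)][:3])
cv2.imwrite("pics/c1.png",cv2.resize(T[195:270,405:525],None,fx=6,fy=6,interpolation=cv2.INTER_CUBIC))
cv2.imwrite("pics/c2.png",cv2.resize(S[140:215,305:395],None,fx=8,fy=8,interpolation=cv2.INTER_CUBIC))
E
```

```text
top yellow [0.5667 0.3537] -2.82 0.1279 497
top green [0.5656 0.2725] -3.17 0.1278 435
top pink [0.5595 0.2339] -2.92 0.1293 498
top blue [0.5699 0.3123] -2.8 0.1261 395
scene yellow [0.5684 0.3535] -3.1 0.1314 559
scene green [0.5671 0.2721] -2.7 0.13 455
scene pink [0.5607 0.2339] -3.12 0.1307 452
scene blue [0.5714 0.312 ] -2.89 0.1305 457
top full_rack [(0.98, [0.5679, 0.2959, 0.0074])]
top empty_rack [(0.89, [0.5488, -0.0557, 0.0082])]
top notebook [(0.97, [0.5389, 0.122, 0.0161])]
scene full_rack [(0.8, [0.5645, 0.3204, 0.0087])]
scene empty_rack [(0.69, [0.5439, -0.042, 0.0066]), (0.44, [0.5628, 0.3568, 0.0296])]
scene notebook [(0.97, [0.5386, 0.1293, 0.0081])]
```

View pics/c1.png

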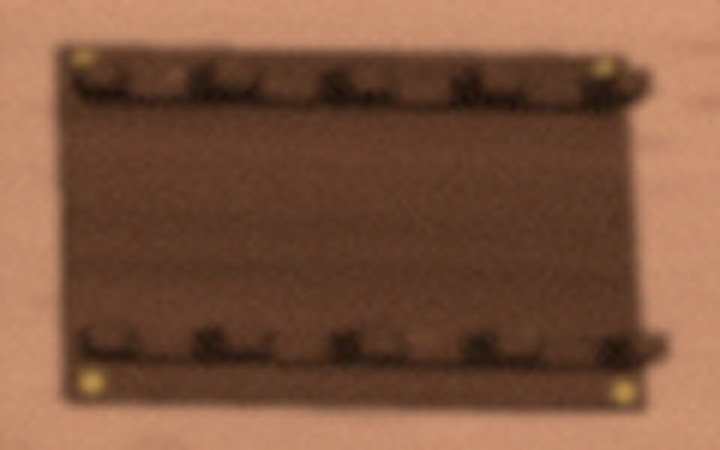

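View pics/c2.png

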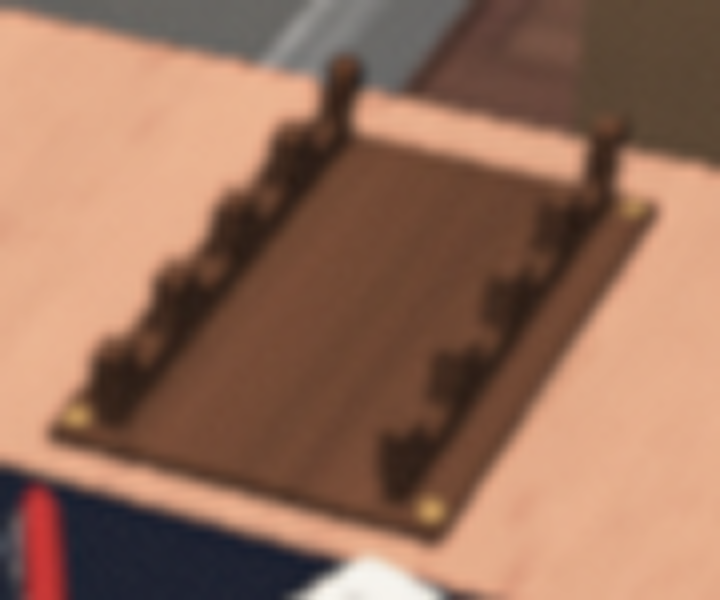

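Base-board corners can be read in both crops: top crop TL (60,47), TR (622,55), BL (65,403), BR (643,408), and scene crop L (52,432), bottom (437,543), R (657,208). I'll fit the rack pose to these.

Run:
```python
from h import *
from scipy.optimize import least_squares
f=lambda a,s,o:(np.array(a)+.5)/s-.5+np.array(o)
top=f([(60,47),(622,55),(65,403),(643,408)],6,(405,195)); sc=f([(52,432),(437,543),(657,208)],8,(305,140))
tl=[(56,88),(56,-88),(-56,88),(-56,-88)]; sl=[(56,88),(-56,88),(-56,-88)]
def W(p,l,z):
    c,s=np.cos(p[2]),np.sin(p[2]);l=np.array(l)/1e3
    return np.c_[p[0]+c*l[:,0]-s*l[:,1],p[1]+s*l[:,0]+c*l[:,1],np.full(len(l),z)]
A=lambda p:(proj("top",W(p,tl,.008))-top).ravel()
B=lambda p:(proj("scene",W(p,sl,.008))-sc).ravel()
for g in(A,B,lambda p:np.r_[A(p),B(p)]):
    r=least_squares(g,[.55,-.055,0]);print(np.round(r.x[:2],4),np.degrees(r.x[2]),np.round(r.fun,1))
p=r.x;print("notches y=60..-60:",np.round(W(p,[(0,60),(0,20),(0,-20),(0,-60)],.026)[:,:2],4).tolist())
print("comb check px top", np.round((proj("top",W(p,[(40,y) for y in(80,40,0,-40,-80)],.033))-[405,195])*6).tolist())
```

```text
[ 0.5462 -0.0557] -0.34486618212999054 [-1.1 -0.5  0.5 -0.5 -0.4  0.2  0.9  0.7]
[ 0.5464 -0.0529] -0.336044386190572 [-1.4  0.3  0.8 -0.1  0.7 -0.5]
[ 0.5464 -0.0552] -0.415293606871166 [-1.3 -0.7  0.3 -0.5 -0.7 -0.   0.6  0.6 -1.  -0.3  1.1 -0.8  1.  -0.9]
notches y=60..-60: [[0.5468, 0.0048], [0.5465, -0.0352], [0.5463, -0.0752], [0.546, -0.1152]]
comb check px top [[93.0, 70.0], [227.0, 72.0], [361.0, 74.0], [495.0, 76.0], [628.0, 78.0]]
```

>>> servo_tool --motion '[{"gripper":-0.45,"dx":0,"dy":0,"dz":0,"roll":0},{"gripper":-0.45,"dx":0,"dy":0,"dz":0,"roll":0}]'

```text
t: 0.67
ee_pos: [0.1522, 0.5545, 0.2313]
tcp_rot: [0.0, 0.133, 0.991, -0.0]
contact_force: [-0.4, 0.8, -0.6]
gripper_width: 0.0638
gripper_force: 0.0
```

Pen order on the left, from outermost to nearest the notebook, is yellow, blue, green, pink. The targets in the right rack by y are pink .0055, green −.0345, blue −.0745 and yellow −.1145, at x .5465. I'll start with yellow and hover above it.

>>> servo_tool --motion '[{"gripper":-0.45,"dx":-454,"dy":-84.5,"dz":0,"roll":-12.4},{"gripper":-0.45,"dx":-454,"dy":-84.5,"dz":50,"roll":-12.4},{"gripper":-0.45,"dx":-454,"dy":-84.5,"dz":131,"roll":-12.4},{"gripper":-0.45,"dx":-454,"dy":-84.5,"dz":131,"roll":-12.4},{"gripper":-0.45,"dx":-454,"dy":-84.5,"dz":131,"roll":-12.4},{"gripper":-0.45,"dx":-454,"dy":-84.5,"dz":131,"roll":-12.4},{"gripper":-0.45,"dx":-454,"dy":-84.5,"dz":131,"roll":-12.4},{"gripper":-0.45,"dx":-454,"dy":-84.5,"dz":131,"roll":-12.4},{"gripper":-0.45,"dx":-454,"dy":-84.5,"dz":131,"roll":-12.4},{"gripper":-0.45,"dx":-454,"dy":-84.5,"dz":131,"roll":-12.4},{"gripper":-0.45,"dx":-454,"dy":-84.5,"dz":131,"roll":-12.4},{"gripper":-0.45,"dx":-454,"dy":-84.5,"dz":131,"roll":-12.4},{"gripper":-0.45,"dx":-454,"dy":-84.5,"dz":131,"roll":-12.4},{"gripper":-0.45,"dx":-454,"dy":-84.5,"dz":131,"roll":-12.4},{"gripper":-0.45,"dx":-454,"dy":-84.5,"dz":131,"roll":-12.4},{"gripper":-0.45,"dx":-454,"dy":-84.5,"dz":131,"roll":-12.4},{"gripper":-0.45,"dx":-454,"dy":-84.5,"dz":131,"roll":-12.4}]'

```text
t: 2.08
ee_pos: [0.5669, 0.3537, 0.101]
tcp_rot: [0.0, 0.025, 1.0, 0.0]
contact_force: [-0.4, 0.2, -0.3]
gripper_width: 0.024
gripper_force: 0.0
```

>>> servo_tool --motion '[{"gripper":-0.45,"dx":0,"dy":0,"dz":35,"roll":0},{"gripper":-0.45,"dx":0,"dy":0,"dz":65,"roll":0},{"gripper":-0.45,"dx":0,"dy":0,"dz":87,"roll":0},{"gripper":-0.45,"dx":0,"dy":0,"dz":87,"roll":0},{"gripper":-0.45,"dx":0,"dy":0,"dz":87,"roll":0},{"gripper":-1,"dx":0,"dy":0,"dz":87,"roll":0},{"gripper":-1,"dx":0,"dy":0,"dz":87,"roll":0},{"gripper":-1,"dx":0,"dy":0,"dz":87,"roll":0},{"gripper":-1,"dx":0,"dy":0,"dz":87,"roll":0},{"gripper":-1,"dx":0,"dy":0,"dz":87,"roll":0}]'

```text
t: 2.92
ee_pos: [0.568, 0.3533, 0.0146]
tcp_rot: [0.001, 0.026, 1.0, 0.0]
contact_force: [-2.0, 0.4, 7.1]
gripper_width: 0.0104
gripper_force: 60.0
```

>>> servo_tool --motion '[{"gripper":-1,"dx":0,"dy":0,"dz":-15,"roll":0},{"gripper":-1,"dx":0,"dy":0,"dz":-40,"roll":0},{"gripper":-1,"dx":0,"dy":0,"dz":-75,"roll":0},{"gripper":-1,"dx":0,"dy":0,"dz":-105,"roll":0},{"gripper":-1,"dx":0,"dy":0,"dz":-105,"roll":0},{"gripper":-1,"dx":0,"dy":0,"dz":-105,"roll":0}]'

```text
t: 3.42
ee_pos: [0.5684, 0.3532, 0.1207]
tcp_rot: [0.002, 0.026, 1.0, 0.001]
contact_force: [0.9, -0.3, -1.0]
gripper_width: 0.0103
gripper_force: 59.1
```

Run:
```python
from h import *
a=cams.get_image("top");b=cams.get_image("scene")
cv2.imwrite("pics/g1.png",np.hstack([cv2.resize(a[150:280,190:330],(560,520)),cv2.resize(b[160:330,170:340],(520,520))])[:,:1080])
i=cv2.imread("pics/g1.png");cv2.imwrite("pics/g1.png",cv2.resize(i,(800,385)))
```

```text
(no output)
```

View pics/g1.png

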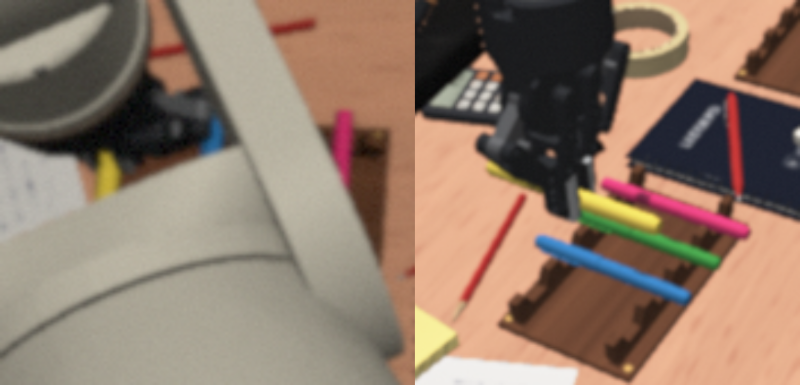

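Yellow is held level across the fingers, and the other three pens are undisturbed. Moving it over the outermost notch.

>>> servo_tool --motion '[{"gripper":-1,"dx":-0.6,"dy":-80,"dz":0,"roll":-0.5},{"gripper":-1,"dx":-2.6,"dy":-468,"dz":0,"roll":-2.6},{"gripper":-1,"dx":-2.6,"dy":-468,"dz":0,"roll":-2.6},{"gripper":-1,"dx":-2.6,"dy":-468,"dz":0,"roll":-2.6},{"gripper":-1,"dx":-2.6,"dy":-468,"dz":0,"roll":-2.6},{"gripper":-1,"dx":-2.6,"dy":-468,"dz":0,"roll":-2.6},{"gripper":-1,"dx":-2.6,"dy":-468,"dz":0,"roll":-2.6},{"gripper":-1,"dx":-2.6,"dy":-468,"dz":0,"roll":-2.6},{"gripper":-1,"dx":-2.6,"dy":-468,"dz":0,"roll":-2.6},{"gripper":-1,"dx":-2.6,"dy":-468,"dz":0,"roll":-2.6},{"gripper":-1,"dx":-2.6,"dy":-468,"dz":0,"roll":-2.6},{"gripper":-1,"dx":-2.6,"dy":-468,"dz":0,"roll":-2.6},{"gripper":-1,"dx":-2.6,"dy":-468,"dz":40,"roll":-2.6},{"gripper":-1,"dx":-2.6,"dy":-468,"dz":60,"roll":-2.6},{"gripper":-1,"dx":-2.6,"dy":-468,"dz":60,"roll":-2.6},{"gripper":-1,"dx":-2.6,"dy":-468,"dz":60,"roll":-2.6}]'

```text
t: 4.85
ee_pos: [0.5454, -0.1143, 0.0573]
tcp_rot: [-0.001, 0.003, 1.0, 0.0]
contact_force: [-0.3, 0.2, 0.9]
gripper_width: 0.0102
gripper_force: 59.1
```

Run:
```python
from h import *
b=cams.get_image("scene");a=cams.get_image("top")
cv2.imwrite("pics/g2.png",np.hstack([cv2.resize(b[110:240,280:420],(430,400)),cv2.resize(a[170:280,400:540],(370,400))]))
p=pens("scene",b,(290,120,420,230),.072);print(p.get("yellow"))
```

```text
(array([ 0.50803985, -0.11000586]), np.float64(-5.423409439227289), np.float64(0.06092617531773983), 160)
```

View pics/g2.png

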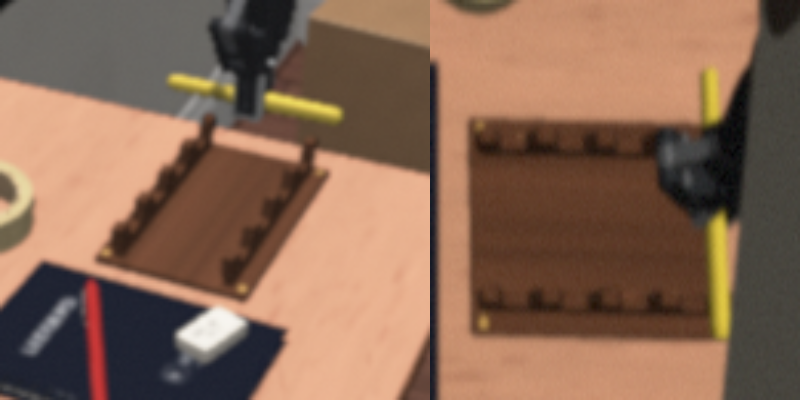

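```bash
cat >> h.py <<'E'
def ends(n,im,box,hue,z):
    x0,y0,x1,y1=box;h=cv2.cvtColor(im[y0:y1,x0:x1],cv2.COLOR_BGR2HSV)
    v,u=np.where(cv2.inRange(h,(hue[0],110,60),(hue[1],255,255)));P=np.c_[u+x0,v+y0].astype(float)
    mu=P.mean(0);d=np.linalg.svd(P-mu,full_matrices=False)[2][0];t=(P-mu)@d
    e=np.array([mu+d*t.min(),mu+d*t.max()]);return e[e[:,1].argsort()]
def tri(uvt,uvs):
    from scipy.optimize import least_squares
    return least_squares(lambda p:np.r_[(proj("top",p)-uvt).ravel(),(proj("scene",p)-uvs).ravel()],[.5,0,.05]).x
E
python3 - <<'E'
from h import *
b=cams.get_image("scene");a=cams.get_image("top")
et=ends("top",a,(480,170,540,275),HUE["yellow"],0);es=ends("scene",b,(325,115,400,165),HUE["yellow"],0)
print(et,es)
E1=tri(et[0],es[0]);E2=tri(et[1],es[1]);d=E1-E2
print(E1,E2,(E1+E2)/2,np.linalg.norm(d),np.degrees(np.arctan2(d[1],d[0])),np.degrees(np.arcsin(d[2]/np.linalg.norm(d))))
E
```

```text
[[505.5938419  188.90268658]
 [510.06407928 262.11819934]] [[333.95041091 134.22870634]
 [390.12805948 146.40938595]]
[ 0.61078116 -0.11599127  0.07055839] [ 0.4816366  -0.11476175  0.07122267] [ 0.54620888 -0.11537651  0.07089053] 0.1291521200556399 -0.5454662077892264 -0.29469317889208324
```

The two cameras put the held pen at (.546, −.115), level and with yaw −0.5°. That lines up with the notch, so I'll lower, release and rise.

>>> servo_tool --motion '[{"gripper":-1,"dx":0,"dy":0.5,"dz":15,"roll":0},{"gripper":-1,"dx":0,"dy":0.5,"dz":30,"roll":0},{"gripper":-1,"dx":0,"dy":0.5,"dz":42,"roll":0},{"gripper":-1,"dx":0,"dy":0.5,"dz":42.5,"roll":0},{"gripper":-1,"dx":0,"dy":0.5,"dz":42.5,"roll":0},{"gripper":-0.45,"dx":0,"dy":0.5,"dz":42.5,"roll":0},{"gripper":-0.45,"dx":0,"dy":0.5,"dz":42.5,"roll":0},{"gripper":-0.45,"dx":0,"dy":0.5,"dz":42.5,"roll":0},{"gripper":-0.45,"dx":0,"dy":0.5,"dz":42.5,"roll":0},{"gripper":-0.45,"dx":0,"dy":0.5,"dz":25,"roll":0},{"gripper":-0.45,"dx":0,"dy":0.5,"dz":0,"roll":0},{"gripper":-0.45,"dx":0,"dy":0.5,"dz":-35,"roll":0},{"gripper":-0.45,"dx":0,"dy":0.5,"dz":-43,"roll":0},{"gripper":-0.45,"dx":0,"dy":0.5,"dz":-43,"roll":0}]'

```text
t: 6.22
ee_pos: [0.5475, -0.1146, 0.1045]
tcp_rot: [0.002, 0.003, 1.0, -0.001]
contact_force: [-0.2, -0.5, 0.8]
gripper_width: 0.0236
gripper_force: 0.0
```

```bash
cat >> h.py <<'E'
def look(hue,bt,bs):
    b=cams.get_image("scene");a=cams.get_image("top")
    et=ends("top",a,bt,HUE[hue],0);es=ends("scene",b,bs,HUE[hue],0)
    A=tri(et[0],es[0]);B=tri(et[1],es[1]);d=A-B;L=np.linalg.norm(d)
    print(hue,np.round((A+B)/2,4),"len",round(L,4),"yaw,pitch",np.round(np.degrees([np.arctan2(d[1],d[0]),np.arcsin(d[2]/L)]),2));return a,b
E
python3 - <<'E'
from h import *
a,b=look("yellow",(480,170,540,275),(325,125,410,185))
cv2.imwrite("pics/g3.png",np.hstack([cv2.resize(b[110:240,280:420],(430,400)),cv2.resize(a[170:280,400:540],(370,400))]))
s=env.sense();print(s["ee_pos"],s["tcp_rot"])
E
```

```text
yellow [ 0.5408 -0.1131  0.0267] len 0.1166 yaw,pitch [1.87 1.22]
[ 0.54611612 -0.11417046  0.10116848] [ 1.40341980e-04  2.99560945e-03  9.99995496e-01 -1.22436414e-04]
```

View pics/g3.png

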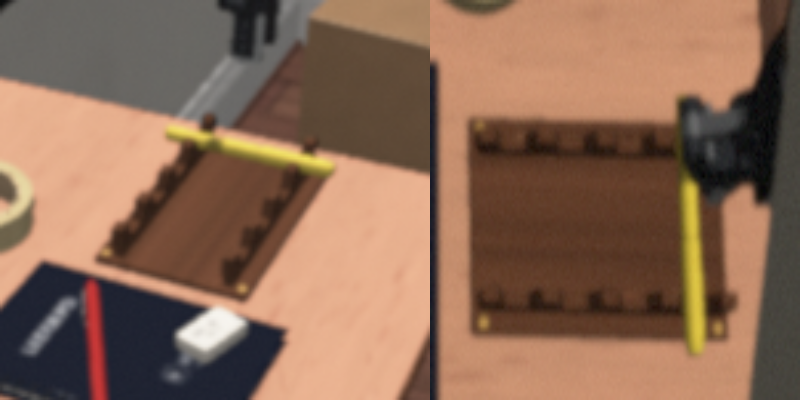

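Yellow sits in the outermost notch: left panel (165,130)–(330,170), right panel (683,100)–(697,350). Next is blue.

>>> servo_tool --motion '[{"gripper":-0.45,"dx":-22,"dy":427,"dz":0,"roll":2.6},{"gripper":-0.45,"dx":-22,"dy":427,"dz":0,"roll":2.6},{"gripper":-0.45,"dx":-22,"dy":427,"dz":0,"roll":2.6},{"gripper":-0.45,"dx":-22,"dy":427,"dz":0,"roll":2.6},{"gripper":-0.45,"dx":-22,"dy":427,"dz":0,"roll":2.6},{"gripper":-0.45,"dx":-22,"dy":427,"dz":0,"roll":2.6},{"gripper":-0.45,"dx":-22,"dy":427,"dz":0,"roll":2.6},{"gripper":-0.45,"dx":-22,"dy":427,"dz":0,"roll":2.6},{"gripper":-0.45,"dx":-22,"dy":427,"dz":0,"roll":2.6},{"gripper":-0.45,"dx":-22,"dy":427,"dz":0,"roll":2.6},{"gripper":-0.45,"dx":-22,"dy":427,"dz":0,"roll":2.6},{"gripper":-0.45,"dx":-22,"dy":427,"dz":20,"roll":2.6},{"gripper":-0.45,"dx":-22,"dy":427,"dz":40,"roll":2.6},{"gripper":-0.45,"dx":-22,"dy":427,"dz":40,"roll":2.6},{"gripper":-0.45,"dx":-22,"dy":427,"dz":40,"roll":2.6},{"gripper":-0.45,"dx":-22,"dy":427,"dz":40,"roll":2.6}]'

```text
t: 7.65
ee_pos: [0.5709, 0.3124, 0.0617]
tcp_rot: [-0.0, 0.026, 1.0, -0.0]
contact_force: [-0.2, 0.5, 1.0]
gripper_width: 0.0233
gripper_force: 0.0
```

Hovering exactly over blue. I'll descend, grip and lift.

>>> servo_tool --motion '[{"gripper":-0.45,"dx":0,"dy":0,"dz":25,"roll":0},{"gripper":-0.45,"dx":0,"dy":0,"dz":47,"roll":0},{"gripper":-0.45,"dx":0,"dy":0,"dz":47,"roll":0},{"gripper":-0.45,"dx":0,"dy":0,"dz":47,"roll":0},{"gripper":-1,"dx":0,"dy":0,"dz":47,"roll":0},{"gripper":-1,"dx":0,"dy":0,"dz":47,"roll":0},{"gripper":-1,"dx":0,"dy":0,"dz":47,"roll":0},{"gripper":-1,"dx":0,"dy":0,"dz":47,"roll":0},{"gripper":-1,"dx":0,"dy":0,"dz":47,"roll":0},{"gripper":-1,"dx":0,"dy":0,"dz":30,"roll":0},{"gripper":-1,"dx":0,"dy":0,"dz":0,"roll":0},{"gripper":-1,"dx":0,"dy":0,"dz":-35,"roll":0},{"gripper":-1,"dx":0,"dy":0,"dz":-50,"roll":0},{"gripper":-1,"dx":0,"dy":0,"dz":-50,"roll":0},{"gripper":-1,"dx":0,"dy":0,"dz":-50,"roll":0},{"gripper":-1,"dx":0,"dy":0,"dz":-50,"roll":0}]'

```text
t: 8.98
ee_pos: [0.5704, 0.3126, 0.1108]
tcp_rot: [-0.0, 0.026, 1.0, -0.0]
contact_force: [-0.7, -0.7, -0.3]
gripper_width: 0.0102
gripper_force: 58.8
```

>>> servo_tool --motion '[{"gripper":-1,"dx":1,"dy":-80,"dz":0,"roll":-0.5},{"gripper":-1,"dx":3.6,"dy":-388,"dz":0,"roll":-2.6},{"gripper":-1,"dx":3.6,"dy":-388,"dz":0,"roll":-2.6},{"gripper":-1,"dx":3.6,"dy":-388,"dz":0,"roll":-2.6},{"gripper":-1,"dx":3.6,"dy":-388,"dz":0,"roll":-2.6},{"gripper":-1,"dx":3.6,"dy":-388,"dz":0,"roll":-2.6},{"gripper":-1,"dx":3.6,"dy":-388,"dz":0,"roll":-2.6},{"gripper":-1,"dx":3.6,"dy":-388,"dz":0,"roll":-2.6},{"gripper":-1,"dx":3.6,"dy":-388,"dz":0,"roll":-2.6},{"gripper":-1,"dx":3.6,"dy":-388,"dz":0,"roll":-2.6},{"gripper":-1,"dx":3.6,"dy":-388,"dz":0,"roll":-2.6},{"gripper":-1,"dx":3.6,"dy":-388,"dz":20,"roll":-2.6},{"gripper":-1,"dx":3.6,"dy":-388,"dz":50,"roll":-2.6},{"gripper":-1,"dx":3.6,"dy":-388,"dz":50,"roll":-2.6},{"gripper":-1,"dx":3.6,"dy":-388,"dz":50,"roll":-2.6},{"gripper":-1,"dx":3.6,"dy":-388,"dz":50,"roll":-2.6}]'

```text
t: 10.32
ee_pos: [0.5475, -0.0741, 0.0622]
tcp_rot: [0.0, 0.003, 1.0, -0.0]
contact_force: [-0.8, 0.2, 0.8]
gripper_width: 0.0101
gripper_force: 58.9
```

Run:
```python
from h import *
look("blue",(455,170,530,280),(320,115,420,185));s=env.sense();print(s["ee_pos"],s["tcp_rot"])
```

```text
blue [ 0.5496 -0.0745  0.0725] len 0.1239 yaw,pitch [-1.69 -0.66]
[ 0.54793371 -0.07440579  0.06276371] [ 8.23241521e-04  2.72068884e-03  9.99995923e-01 -2.73552150e-04]
```

>>> servo_tool --motion '[{"gripper":-1,"dx":1,"dy":0,"dz":15,"roll":0},{"gripper":-1,"dx":1,"dy":0,"dz":30,"roll":0},{"gripper":-1,"dx":1,"dy":0,"dz":42,"roll":0},{"gripper":-1,"dx":1,"dy":0,"dz":46,"roll":0},{"gripper":-1,"dx":1,"dy":0,"dz":46,"roll":0},{"gripper":-1,"dx":1,"dy":0,"dz":46,"roll":0},{"gripper":-0.45,"dx":1,"dy":0,"dz":46,"roll":0},{"gripper":-0.45,"dx":1,"dy":0,"dz":46,"roll":0},{"gripper":-0.45,"dx":1,"dy":0,"dz":46,"roll":0},{"gripper":-0.45,"dx":1,"dy":0,"dz":46,"roll":0},{"gripper":-0.45,"dx":1,"dy":0,"dz":25,"roll":0},{"gripper":-0.45,"dx":1,"dy":0,"dz":0,"roll":0},{"gripper":-0.45,"dx":1,"dy":0,"dz":-35,"roll":0},{"gripper":-0.45,"dx":1,"dy":0,"dz":-40,"roll":0},{"gripper":-0.45,"dx":1,"dy":0,"dz":-40,"roll":0}]'

```text
t: 11.67
ee_pos: [0.5474, -0.0749, 0.1038]
tcp_rot: [0.002, 0.003, 1.0, -0.001]
contact_force: [-0.7, 0.8, 0.6]
gripper_width: 0.0234
gripper_force: 0.0
```

Run:
```python
from h import *
look("blue",(455,170,530,280),(320,115,420,195));s=env.sense();print(s["ee_pos"],s["tcp_rot"])
```

```text
blue [ 0.5458 -0.0758  0.0263] len 0.1251 yaw,pitch [-0.48 -0.06]
[ 0.54596669 -0.0745481   0.10069213] [-2.16664826e-04  3.01415174e-03  9.99995434e-01 -6.75034020e-06]
```

Blue is placed and level. Next is green.

>>> servo_tool --motion '[{"gripper":-0.45,"dx":-18,"dy":347,"dz":0,"roll":2.6},{"gripper":-0.45,"dx":-18,"dy":347,"dz":0,"roll":2.6},{"gripper":-0.45,"dx":-18,"dy":347,"dz":0,"roll":2.6},{"gripper":-0.45,"dx":-18,"dy":347,"dz":0,"roll":2.6},{"gripper":-0.45,"dx":-18,"dy":347,"dz":0,"roll":2.6},{"gripper":-0.45,"dx":-18,"dy":347,"dz":0,"roll":2.6},{"gripper":-0.45,"dx":-18,"dy":347,"dz":0,"roll":2.6},{"gripper":-0.45,"dx":-18,"dy":347,"dz":0,"roll":2.6},{"gripper":-0.45,"dx":-18,"dy":347,"dz":0,"roll":2.6},{"gripper":-0.45,"dx":-18,"dy":347,"dz":20,"roll":2.6},{"gripper":-0.45,"dx":-18,"dy":347,"dz":40,"roll":2.6},{"gripper":-0.45,"dx":-18,"dy":347,"dz":40,"roll":2.6},{"gripper":-0.45,"dx":-18,"dy":347,"dz":40,"roll":2.6},{"gripper":-0.45,"dx":-18,"dy":347,"dz":40,"roll":2.6}]'

```text
t: 12.93
ee_pos: [0.5664, 0.272, 0.0615]
tcp_rot: [-0.0, 0.026, 1.0, -0.0]
contact_force: [1.1, -0.2, 0.9]
gripper_width: 0.0236
gripper_force: 0.0
```

>>> servo_tool --motion '[{"gripper":-0.45,"dx":0,"dy":0,"dz":25,"roll":0},{"gripper":-0.45,"dx":0,"dy":0,"dz":47,"roll":0},{"gripper":-0.45,"dx":0,"dy":0,"dz":47,"roll":0},{"gripper":-0.45,"dx":0,"dy":0,"dz":47,"roll":0},{"gripper":-1,"dx":0,"dy":0,"dz":47,"roll":0},{"gripper":-1,"dx":0,"dy":0,"dz":47,"roll":0},{"gripper":-1,"dx":0,"dy":0,"dz":47,"roll":0},{"gripper":-1,"dx":0,"dy":0,"dz":47,"roll":0},{"gripper":-1,"dx":0,"dy":0,"dz":47,"roll":0},{"gripper":-1,"dx":0,"dy":0,"dz":30,"roll":0},{"gripper":-1,"dx":0,"dy":0,"dz":0,"roll":0},{"gripper":-1,"dx":0,"dy":0,"dz":-35,"roll":0},{"gripper":-1,"dx":0,"dy":0,"dz":-50,"roll":0},{"gripper":-1,"dx":0,"dy":0,"dz":-50,"roll":0},{"gripper":-1,"dx":0,"dy":0,"dz":-50,"roll":0},{"gripper":-1,"dx":0,"dy":0,"dz":-50,"roll":0}]'

```text
t: 14.27
ee_pos: [0.566, 0.2722, 0.1108]
tcp_rot: [-0.0, 0.026, 1.0, -0.0]
contact_force: [-0.2, 0.3, -0.6]
gripper_width: 0.0104
gripper_force: 58.9
```

>>> servo_tool --motion '[{"gripper":-1,"dx":1,"dy":-80,"dz":0,"roll":-0.5},{"gripper":-1,"dx":3.4,"dy":-307,"dz":0,"roll":-2.6},{"gripper":-1,"dx":3.4,"dy":-307,"dz":0,"roll":-2.6},{"gripper":-1,"dx":3.4,"dy":-307,"dz":0,"roll":-2.6},{"gripper":-1,"dx":3.4,"dy":-307,"dz":0,"roll":-2.6},{"gripper":-1,"dx":3.4,"dy":-307,"dz":0,"roll":-2.6},{"gripper":-1,"dx":3.4,"dy":-307,"dz":0,"roll":-2.6},{"gripper":-1,"dx":3.4,"dy":-307,"dz":0,"roll":-2.6},{"gripper":-1,"dx":3.4,"dy":-307,"dz":0,"roll":-2.6},{"gripper":-1,"dx":3.4,"dy":-307,"dz":20,"roll":-2.6},{"gripper":-1,"dx":3.4,"dy":-307,"dz":50,"roll":-2.6},{"gripper":-1,"dx":3.4,"dy":-307,"dz":50,"roll":-2.6},{"gripper":-1,"dx":3.4,"dy":-307,"dz":50,"roll":-2.6},{"gripper":-1,"dx":3.4,"dy":-307,"dz":50,"roll":-2.6}]'

```text
t: 15.43
ee_pos: [0.5474, -0.0337, 0.0621]
tcp_rot: [-0.0, 0.003, 1.0, -0.0]
contact_force: [0.6, 0.1, 0.4]
gripper_width: 0.0102
gripper_force: 58.9
```

Run:
```python
from h import *
look("green",(435,170,520,280),(310,125,415,195));s=env.sense();print(s["ee_pos"],s["tcp_rot"])
```

```text
green [ 0.578  -0.0355  0.0713] len 0.059 yaw,pitch [7.78 6.44]
[ 0.54782844 -0.03394018  0.06272076] [ 8.06930032e-04  2.75710213e-03  9.99995850e-01 -2.15926817e-04]
```

The green mask is partly hidden, which skews that estimate. The tool pose matches the earlier ones, so I'll place it and check afterwards.

>>> servo_tool --motion '[{"gripper":-1,"dx":1,"dy":-0.5,"dz":15,"roll":0},{"gripper":-1,"dx":1,"dy":-0.5,"dz":30,"roll":0},{"gripper":-1,"dx":1,"dy":-0.5,"dz":42,"roll":0},{"gripper":-1,"dx":1,"dy":-0.5,"dz":46,"roll":0},{"gripper":-1,"dx":1,"dy":-0.5,"dz":46,"roll":0},{"gripper":-1,"dx":1,"dy":-0.5,"dz":46,"roll":0},{"gripper":-0.45,"dx":1,"dy":-0.5,"dz":46,"roll":0},{"gripper":-0.45,"dx":1,"dy":-0.5,"dz":46,"roll":0},{"gripper":-0.45,"dx":1,"dy":-0.5,"dz":46,"roll":0},{"gripper":-0.45,"dx":1,"dy":-0.5,"dz":46,"roll":0},{"gripper":-0.45,"dx":1,"dy":-0.5,"dz":25,"roll":0},{"gripper":-0.45,"dx":1,"dy":-0.5,"dz":0,"roll":0},{"gripper":-0.45,"dx":1,"dy":-0.5,"dz":-35,"roll":0},{"gripper":-0.45,"dx":1,"dy":-0.5,"dz":-40,"roll":0},{"gripper":-0.45,"dx":1,"dy":-0.5,"dz":-40,"roll":0}]'

```text
t: 16.78
ee_pos: [0.5473, -0.0348, 0.1038]
tcp_rot: [0.002, 0.003, 1.0, -0.0]
contact_force: [1.0, -0.8, -1.4]
gripper_width: 0.0235
gripper_force: 0.0
```

Run:
```python
from h import *
a,b=look("green",(435,170,520,280),(310,125,415,200));s=env.sense();print(s["ee_pos"],s["tcp_rot"])
print({k:(np.round(v[0],4),v[1]) for k,v in pens("scene",b,(300,120,420,230)).items()})
cv2.imwrite("pics/g4.png",np.hstack([cv2.resize(b[110:240,280:420],(430,400)),cv2.resize(a[170:280,400:540],(370,400))]))
```

```text
green [ 0.5454 -0.0356  0.0266] len 0.1278 yaw,pitch [-0.99 -0.3 ]
[ 0.54589684 -0.03458652  0.10068918] [-2.05127526e-04  2.98363776e-03  9.99995528e-01 -4.95437981e-06]
{'yellow': (array([ 0.5472, -0.1144]), np.float64(-0.47985736063467965)), 'green': (array([ 0.5457, -0.0365]), np.float64(-0.8264938046311223)), 'pink': (array([0.5533, 0.149 ]), np.float64(-65.00376304198386)), 'blue': (array([ 0.5468, -0.0764]), np.float64(-0.6068305389344895))}
```

View pics/g4.png

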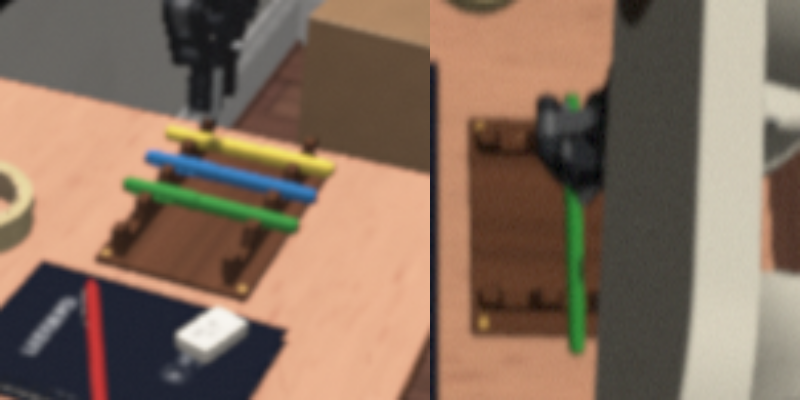

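Yellow, blue and green lie in notches 4, 3 and 2, parallel, and the nearest notch is still free. Next is pink.

>>> servo_tool --motion '[{"gripper":-0.45,"dx":-12.6,"dy":268.4,"dz":0,"roll":2.6},{"gripper":-0.45,"dx":-12.6,"dy":268.4,"dz":0,"roll":2.6},{"gripper":-0.45,"dx":-12.6,"dy":268.4,"dz":0,"roll":2.6},{"gripper":-0.45,"dx":-12.6,"dy":268.4,"dz":0,"roll":2.6},{"gripper":-0.45,"dx":-12.6,"dy":268.4,"dz":0,"roll":2.6},{"gripper":-0.45,"dx":-12.6,"dy":268.4,"dz":0,"roll":2.6},{"gripper":-0.45,"dx":-12.6,"dy":268.4,"dz":0,"roll":2.6},{"gripper":-0.45,"dx":-12.6,"dy":268.4,"dz":20,"roll":2.6},{"gripper":-0.45,"dx":-12.6,"dy":268.4,"dz":40,"roll":2.6},{"gripper":-0.45,"dx":-12.6,"dy":268.4,"dz":40,"roll":2.6},{"gripper":-0.45,"dx":-12.6,"dy":268.4,"dz":40,"roll":2.6},{"gripper":-0.45,"dx":-12.6,"dy":268.4,"dz":40,"roll":2.6}]'

```text
t: 17.88
ee_pos: [0.5604, 0.2334, 0.0615]
tcp_rot: [-0.0, 0.026, 1.0, -0.0]
contact_force: [-0.1, 0.4, 1.1]
gripper_width: 0.0233
gripper_force: 0.0
```

>>> servo_tool --motion '[{"gripper":-0.45,"dx":0,"dy":0,"dz":25,"roll":0},{"gripper":-0.45,"dx":0,"dy":0,"dz":47,"roll":0},{"gripper":-0.45,"dx":0,"dy":0,"dz":47,"roll":0},{"gripper":-0.45,"dx":0,"dy":0,"dz":47,"roll":0},{"gripper":-1,"dx":0,"dy":0,"dz":47,"roll":0},{"gripper":-1,"dx":0,"dy":0,"dz":47,"roll":0},{"gripper":-1,"dx":0,"dy":0,"dz":47,"roll":0},{"gripper":-1,"dx":0,"dy":0,"dz":47,"roll":0},{"gripper":-1,"dx":0,"dy":0,"dz":47,"roll":0},{"gripper":-1,"dx":0,"dy":0,"dz":30,"roll":0},{"gripper":-1,"dx":0,"dy":0,"dz":0,"roll":0},{"gripper":-1,"dx":0,"dy":0,"dz":-35,"roll":0},{"gripper":-1,"dx":0,"dy":0,"dz":-50,"roll":0},{"gripper":-1,"dx":0,"dy":0,"dz":-50,"roll":0},{"gripper":-1,"dx":0,"dy":0,"dz":-50,"roll":0},{"gripper":-1,"dx":0,"dy":0,"dz":-50,"roll":0}]'

```text
t: 19.22
ee_pos: [0.56, 0.2336, 0.1109]
tcp_rot: [-0.0, 0.026, 1.0, -0.0]
contact_force: [-0.1, 0.2, -0.9]
gripper_width: 0.0103
gripper_force: 58.9
```

>>> servo_tool --motion '[{"gripper":-1,"dx":0.5,"dy":-80,"dz":0,"roll":-0.5},{"gripper":-1,"dx":2.4,"dy":-229,"dz":0,"roll":-2.6},{"gripper":-1,"dx":2.4,"dy":-229,"dz":0,"roll":-2.6},{"gripper":-1,"dx":2.4,"dy":-229,"dz":0,"roll":-2.6},{"gripper":-1,"dx":2.4,"dy":-229,"dz":0,"roll":-2.6},{"gripper":-1,"dx":2.4,"dy":-229,"dz":0,"roll":-2.6},{"gripper":-1,"dx":2.4,"dy":-229,"dz":0,"roll":-2.6},{"gripper":-1,"dx":2.4,"dy":-229,"dz":20,"roll":-2.6},{"gripper":-1,"dx":2.4,"dy":-229,"dz":50,"roll":-2.6},{"gripper":-1,"dx":2.4,"dy":-229,"dz":50,"roll":-2.6},{"gripper":-1,"dx":2.4,"dy":-229,"dz":50,"roll":-2.6},{"gripper":-1,"dx":2.4,"dy":-229,"dz":50,"roll":-2.6}]'

```text
t: 20.22
ee_pos: [0.5464, 0.0055, 0.062]
tcp_rot: [-0.0, 0.003, 1.0, -0.0]
contact_force: [0.4, 0.4, -0.3]
gripper_width: 0.01
gripper_force: 58.9
```

>>> servo_tool --motion '[{"gripper":-1,"dx":0,"dy":-0.5,"dz":15,"roll":0},{"gripper":-1,"dx":0,"dy":-0.5,"dz":30,"roll":0},{"gripper":-1,"dx":0,"dy":-0.5,"dz":42,"roll":0},{"gripper":-1,"dx":0,"dy":-0.5,"dz":46,"roll":0},{"gripper":-1,"dx":0,"dy":-0.5,"dz":46,"roll":0},{"gripper":-1,"dx":0,"dy":-0.5,"dz":46,"roll":0},{"gripper":-0.45,"dx":0,"dy":-0.5,"dz":46,"roll":0},{"gripper":-0.45,"dx":0,"dy":-0.5,"dz":46,"roll":0},{"gripper":-0.45,"dx":0,"dy":-0.5,"dz":46,"roll":0},{"gripper":-0.45,"dx":0,"dy":-0.5,"dz":46,"roll":0},{"gripper":-0.45,"dx":0,"dy":-0.5,"dz":25,"roll":0},{"gripper":-0.45,"dx":0,"dy":-0.5,"dz":0,"roll":0},{"gripper":-0.45,"dx":0,"dy":-0.5,"dz":-35,"roll":0},{"gripper":-0.45,"dx":0,"dy":-0.5,"dz":-75,"roll":0},{"gripper":-0.45,"dx":0,"dy":-0.5,"dz":-110,"roll":0},{"gripper":-0.45,"dx":0,"dy":200,"dz":-110,"roll":0},{"gripper":-0.45,"dx":0,"dy":200,"dz":-110,"roll":0},{"gripper":-0.45,"dx":0,"dy":200,"dz":-110,"roll":0},{"gripper":-0.45,"dx":0,"dy":200,"dz":-110,"roll":0},{"gripper":-0.45,"dx":0,"dy":200,"dz":-110,"roll":0}]'

```text
t: 21.88
ee_pos: [0.5469, 0.2078, 0.1715]
tcp_rot: [0.0, 0.003, 1.0, 0.0]
contact_force: [0.4, -0.3, 0.6]
gripper_width: 0.0234
gripper_force: 0.0
```

Run:
```python
from h import *
a=cams.get_image("top");b=cams.get_image("scene")
for n,im,bx in(("top",a,(400,170,540,280)),("scene",b,(320,120,420,215))):print(n,{k:(np.round(v[0],4).tolist(),round(v[1],1),round(v[2],3)) for k,v in pens(n,im,bx).items()})
cv2.imwrite("pics/g5.png",np.hstack([cv2.resize(b[110:240,280:420],(430,400)),cv2.resize(a[170:280,400:540],(370,400))]))
```

```text
top {'yellow': ([0.5459, -0.1144], np.float64(-0.1), np.float64(0.128)), 'green': ([0.5973, -0.0392], np.float64(9.0), np.float64(0.025)), 'blue': ([0.5455, -0.0759], np.float64(-0.3), np.float64(0.125))}
scene {'yellow': ([0.5472, -0.1143], np.float64(-0.6), np.float64(0.128)), 'green': ([0.5457, -0.0364], np.float64(-0.8), np.float64(0.127)), 'pink': ([0.5384, 0.004], np.float64(-0.3), np.float64(0.113)), 'blue': ([0.5468, -0.0762], np.float64(-0.6), np.float64(0.126))}
```

View pics/g5.png

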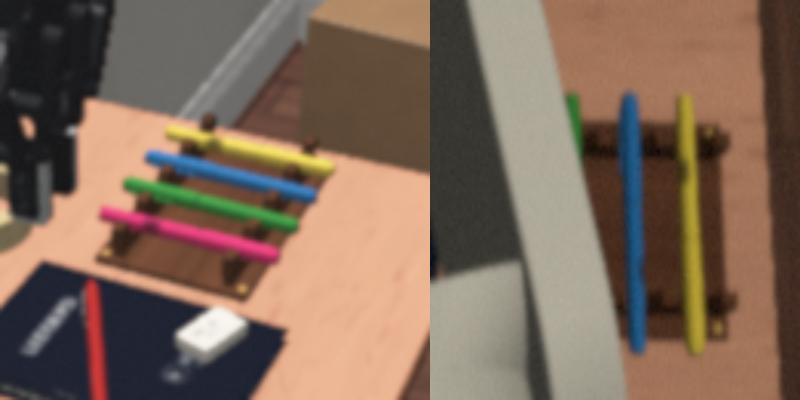

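All four lie in order and parallel at y ≈ −.114, −.076, −.036 and .004. Pink's short length comes from my crop edge. Handing in.

```bash
python3 -c "
from rig import finish_job
print(finish_job())"
```

```text
the job is handed in; nothing more can be done
None
```

All four highlighters are now in the right-hand rest in mirrored order, pink nearest the notebook, then green, blue and yellow outermost; the last camera check showed each in its own notch, and the job was handed in at about 22 s of the 83 s allowed (no verdict was returned).

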